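# Start the pot-life timer and open the hardener

### The job

Open the resin hardener against the clock. Take the pin punch out of its wooden block, use its lower end to push the timer's small recessed button fully down, and stand the punch back in its block; then push the bottle's black safety cap down, twist it anticlockwise (seen from above) until it is free, and lift it straight up. Finish still gripping the cap, level and still, about five centimetres above the place where it sat on the bottle, and leave the other things on the worktop where they are.

Things in the scene. Friction and masses are not known exactly. Their poses are not given: they have to be found in the camera images.
- pin_punch: dark steel pin punch, octagonal rod 8 mm across, 90 mm long, 35 g; stands upright and loose in the hole of the wooden block, its foot 9 mm and its top 99 mm above the worktop, leaning a few degrees at most. Body y runs along the rod, pointing up; origin halfway along the rod on its surface, 4 mm off the centreline (which lies towards body +z).
- punch_tip (a point): centre of the lower end face of the pin punch
- punch_block: dark wooden block 70 x 70 x 45 mm, fixed to the worktop, with one upright hole in the centre of its top: 11.5 mm wide, 36 mm deep, chamfered 3 mm at the mouth. Origin at the centre of its underside, z up, x and y along its sides. Behind the work, from about x = 0.62 on, stands a tall cupboard that wide swings of the arm must clear.
- bench_timer: grey flat timer housing 76 (x) x 92 (y) x 28 mm high, fixed to the worktop; dark display on its +y half, and a round hole 18 mm wide, too narrow for the fingers, centred 24 mm from the housing's centre along its -y. Origin at the centre of its underside, z up.
- button_top (a point): centre of the top of the round black button (16 mm wide) down in that hole: 22 mm above the worktop, 6 mm below the housing's face; it moves with the button
- start_button (a joint): travel of the timer's button in m: 0 released, 0.004 fully down; it springs back. It takes 2 N to start and 5 N to push fully down.
- hardener_bottle: white plastic bottle 68 mm wide in a wooden retainer 96 x 96 x 22 mm; both are fixed to the worktop. Origin at the centre of the retainer's underside, z up. The shoulder slopes from 66 mm high at the outside to 81 mm at the neck; the cap sits above it, on the z axis.
- safety_cap: black ribbed round cap, 47 mm wide, 26 mm high, 30 g, a loose part; origin at the centre of its underside, z up. Locked on the bottle, its underside is 92 mm and its top 118 mm above the worktop, and its x axis lies along the bottle's x to within a few degrees.
- cap_top (a point): centre of the cap's top. To open: push the cap down at least 4 mm (it stops at 6 mm), keep it down and turn it anticlockwise seen from above; its two bayonet lugs are past their teeth and free between about 55 and 125 degrees of turn, where it lifts straight off (80 to 90 degrees is right). Clockwise is blocked.
- bottle_spring (a joint): spring plunger in the bottle's mouth that pushes the cap up, in m: 0 with the cap locked, growing as the cap is pushed down (0.006 fully down), about -0.004 with the cap off. It pushes with 5 N at 0 and 12 N at 0.006.
- offcut_beech: bystander: pale beech offcut 36 x 80 x 18 mm lying flat
- pencil: bystander: pencil 160 mm long, 8 mm thick, lying flat
- wax_tin: bystander: round tin 67 mm wide, 27 mm high
- glue_stick: bystander: upright glue bottle 34 mm wide, 110 mm high
- stain_jar_0: bystander: small round jar 55 mm wide, 34 mm high
- stain_jar_1: bystander: small round jar 55 mm wide, 34 mm high
Not all that is in view belongs to the job. What is shaped like the safety_cap but blue or green is not meant.

How it is judged:
By the outcome, as a careful person would: the job done as asked, in the order asked, and still so for the second after the job is handed in, while the arm keeps its last pose, push and grip.
It also fails if it takes over 62 s, if anything falls off the work surface, if the arm or the gripper's body presses on something with over 40 N, if the wrist force passes 120 N, or if a joint passes its speed limit or range.

### The arm

A 6-joint arm with a two-finger parallel gripper is mounted at the origin on a cart in front of the work surface, level with it; the furniture and walls round the work are solid. World frame = base frame: x ahead of the robot, y to its left, z up, the work surface at z = 0. Lengths are in m, angles in rad, forces in N, time in s.
With the tool pointing down it reaches from about 0.275 to 0.75 m from the base axis. Payload 10.2 kg.
Tool frame: the origin (TCP) lies at the very end of the fingers, on their centre line; the grasp point (between the pads) lies 19 mm behind it (manip.tcp_to_grasp is the distance from the TCP to the grasp point, in m); z points along the fingers, y is the line along which they close (so a half turn about z gives the same grasp; the last joint's range is limited). The gripper opens to 85 mm and grips with 20 to 120 N. Pads are 22 mm wide; open, the fingers measure 114 mm over their backs; the gripper's body (76 mm by 85 mm) begins 54 mm behind the grasp point. The pads swing forward as they close: fully open they stand 13 mm farther back than shut.
Start: joints at [-1.324, 0.313, 1.498, -0, 1.331, -0.223], TCP at [0.238, -0.468, 0.231] pointing down, gripper open.
Joint ranges: [-2.94, 2.94], [-0.97, 2.17], [0.19, 2.56], [-1.23, 4.37], [0.02, 3.11], [-2.88, 2.88]. Speed limits (rad/s): [2.39, 2.39, 3.01, 3.14, 3.14, 3.14].

### API

Orientations are given as a 3x3 rotation matrix whose columns are the frame's x, y, z axes.
In Python, from bench import readout, read_camera, camera_model, job, spotter, manip gives the robot as it stands.
- The arm moves only by the shell command python3 -m inch 'ROWS' [FORCE]. ROWS is a JSON object of lists of equal length, an entry for each row: "delta_pos": the shift along the world's x, y, z each as a share of 0.5 m, from -1 to 1, a list of three; "roll": the turn about the world's z as a share of pi/4 rad, from -1 to 1; "jaw": the opening, from 0 (shut) to 1 (fully open). A call has 1 to 10 rows; each row shifts and turns the commanded pose from where the row before left it; what a row does not reach is not made up. A row lasts 1/10 s, in which the tool goes at most 50 mm and 8.59 degrees, less where a joint would pass 70% of its speed; a pose out of reach is approached as far as the arm can. A call with a number of a shift or a turn outside -1 to 1 is refused whole. A call with a gripper value outside its range is refused whole. The fingers move at their own pace and stop on an object; FORCE is the grip in N (left out, the last holds). Time passes only in rows, so rows that do not move let the fingers close. It gives the time, the measured TCP pose, the force, the opening and the grip force at its end, in the units of the state.
- readout.get_obs(): the state, without advancing time (a new reading comes with each control period).
- read_camera(name): name is "side" or "top" or "wrist"; returns the picture (480x640x3 uint8, red, green, blue); there is no depth.
- camera_model(name): a dict with "vfov" (degrees; the focal length in pixels is half the picture's height over the tangent of half this angle, whatever the lens; pixels are square), "cx", "cy" (the principal point, pixels), "distortion" ([k1, k2, p1, p2, k3] as OpenCV has them; the pictures are not rectified), "rvec" (rotation vector, rad) and "tvec" (3), from world to camera coordinates, as OpenCV has them. Camera axes: x right, y down, z forward; pixel columns grow to the right and rows downward; lengths in m; the calibration is good to about 2 mm. A picture is of the moment at which its call begins: read the wrist's pose just before it. camera_model takes no time and is no camera call; for the wrist camera it gives the pose at the moment of the call.
- job.close_job(): hands the job in; it is judged then, once.
Trained networks look in the newest picture that a camera, given by its name, has taken for a name from the list of things; names that differ only in an ending like _2 or _b are one class to them, and where a whole thing is asked for, a point or a joint stands for the part that bears it (a point fixed in the world has none). Each returns a list of dicts, best first, with "conf" (0 to 1); they miss things now and then, are a little off and sometimes report something else, mostly with a low value. They report only what shows in the picture. A call takes as long as a camera call. They do not tell look-alikes from the thing itself.
- spotter.recognise(camera, thing): "rect" ([centre column, centre row, width, height] in pixels, round what is visible of it).
- spotter.silhouettes(camera, thing): "region" (480x640 bool, what is visible of it) and "rect" ([centre column, centre row, width, height] in pixels, round what is visible of it).
The state is a dict: "time": time; "joints": joint angles; "joint_vel": joint speeds; "effort": joint torques, N m; "eef_pos": TCP position; "ee_rot": TCP orientation; "force": force on the tool from outside, world axes, zero at the start; "torque": the same for the moment, N m; "gripper_width": finger opening in m; "finger_force": force on a finger pad.
Only numpy, scipy, OpenCV 4.12 (cv2) and the standard library are available. Lean on these libraries where they do the work, as an engineer would, in place of code of your own. Each camera call takes 0.05 s, during which the arm holds its last target. There are 200 camera calls.

## Working session

There is one attempt and no reset: what is moved stays moved. The work goes in short steps, Python scripts to look and compute and a shell command to move; the robot and the scene stay as the last step left them, time stands still between calls to the robot, and variables do not carry over. Pictures are saved under pics/ and viewed, at most 10 in all, crops included, and the job is handed in when it is done.

```bash
mkdir -p pics
cat > h.py <<'E'
import numpy as np, cv2
from bench import readout, read_camera, camera_model, job, spotter, manip
def KD(m):
    f=240/np.tan(np.radians(m["vfov"])/2)
    return np.array([[f,0,m["cx"]],[0,f,m["cy"]],[0,0,1.]]),np.array(m["distortion"],float)
def ray(m,uv):
    K,D=KD(m);R=cv2.Rodrigues(np.array(m["rvec"],float))[0];t=np.array(m["tvec"],float)
    n=cv2.undistortPoints(np.array([[uv]],float),K,D)[0,0]
    return -R.T@t, R.T@np.array([n[0],n[1],1.])
def atz(m,uv,z):
    c,d=ray(m,uv);return c+d*(z-c[2])/d[2]
def proj(m,P):
    K,D=KD(m);return cv2.projectPoints(np.array(P,float).reshape(-1,1,3),np.array(m["rvec"],float),np.array(m["tvec"],float),K,D)[0][:,0]
def tri(rs):
    A=np.zeros((3,3));b=np.zeros(3)
    for c,d in rs:
        d=d/np.linalg.norm(d);M=np.eye(3)-np.outer(d,d);A+=M;b+=M@c
    return np.linalg.solve(A,b)
def snap(cam,name):
    m=camera_model(cam);im=read_camera(cam);cv2.imwrite(f"pics/{name}.png",im[:,:,::-1]);return m,im
E
python3 - <<'E'
from h import *
np.set_printoptions(precision=4,suppress=True)
ims=[]
for c in("top","side"):
    m,im=snap(c,c);ims.append(im)
    print(c,ray(m,(m["cx"],m["cy"])))
    for t in("pin_punch","punch_block","bench_timer","start_button","hardener_bottle","safety_cap"):
        for d in spotter.recognise(c,t)[:4]:
            print(t,round(d["conf"],2),np.round(d["rect"]), atz(m,d["rect"][:2],{"pin_punch":.1,"punch_block":.045,"bench_timer":.028,"start_button":.022,"hardener_bottle":.06,"safety_cap":.105}[t])[:2])
print(readout.get_obs())
print(manip.tcp_to_grasp)
E
```

```text
top (array([ 0.3555, -0.0597,  1.6227]), array([ 0.1262,  0.0041, -0.992 ]))
pin_punch 0.36 [434. 211.  14.  13.] [ 0.6507 -0.3961]
punch_block 0.69 [198. 284.  31.  26.] [0.46   0.3045]
bench_timer 0.97 [271. 276.  36.  39.] [0.4798 0.0878]
hardener_bottle 0.66 [339. 271.  44.  36.] [ 0.488 -0.115]
safety_cap 0.76 [452. 228.  18.  17.] [ 0.5993 -0.4442]
safety_cap 0.52 [343. 266.  16.  16.] [ 0.4979 -0.1241]
safety_cap 0.52 [190. 254.  15.  16.] [0.5431 0.3164]
side (array([ 0.2402, -0.9693,  0.6486]), array([ 0.2633,  0.8276, -0.4957]))
pin_punch 0.36 [261. 209.   3.  13.] [0.4456 0.2159]
punch_block 0.91 [262. 219.  36.  27.] [0.4529 0.2648]
bench_timer 0.81 [288. 256.  33.  30.] [0.475  0.0681]
start_button 0.34 [354. 292.  30.  22.] [ 0.5758 -0.1277]
hardener_bottle 0.87 [315. 296.  44.  50.] [ 0.4747 -0.161 ]
safety_cap 0.87 [318. 265.  25.  20.] [ 0.496  -0.1176]
safety_cap 0.86 [451. 401.  32.  34.] [ 0.5606 -0.5412]
safety_cap 0.77 [294. 213.  17.  13.] [0.5178 0.1486]
safety_cap 0.18 [309. 362.  28.  37.] [ 0.3931 -0.3959]
{'time': 0.7, 'joints': array([-1.3244,  0.3129,  1.4977, -0.    ,  1.331 , -0.2234]), 'joint_vel': array([-0.0005,  0.001 ,  0.0004, -0.0003, -0.0008, -0.0005]), 'effort': array([  0.0002, -41.2105, -25.9871,  -0.0001,   0.0005,   0.    ]), 'eef_pos': array([ 0.2377, -0.4681,  0.2313]), 'ee_rot': array([[ 0.8917,  0.4527, -0.    ],
       [ 0.4527, -0.8917,  0.    ],
       [-0.    , -0.    , -1.    ]]), 'force': array([ 0.1979, -0.6556, -0.829 ]), 'torque': array([-0.003 ,  0.0034,  0.0059]), 'finger_force': 0.0, 'gripper_width': 0.08548347754170614}
0.0187
```

View pics/top.png

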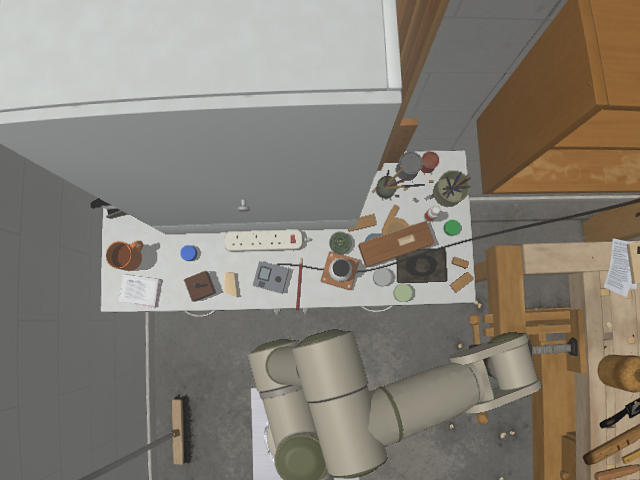

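View pics/side.png

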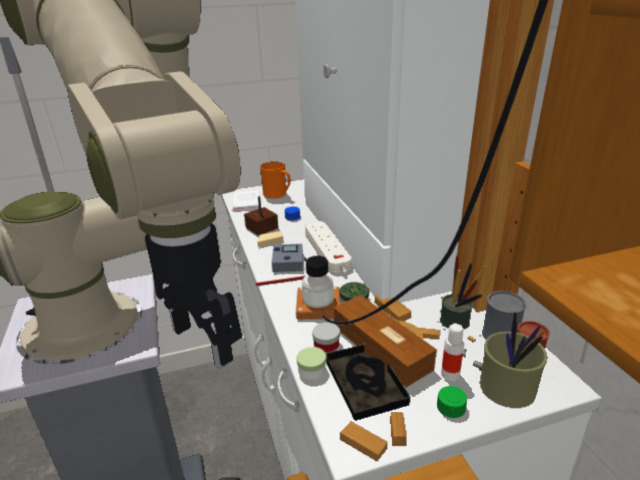

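The black cap at side (318,265) / top (342,267), sitting on the bottle, is the one wanted. The look-alikes are blue at side (293,213) / top (189,253) and green at side (452,402) / top (452,228). The punch stands in the dark block at side (261,219) / top (200,286); pencil cups at side (460,310) and (512,370) also hold rods. The timer is at side (288,257).

Run:
```python
from h import *
np.set_printoptions(precision=4,suppress=True)
T=camera_model("top");S=camera_model("side")
for n,a,b in(("block",(199.5,285.5),(261.5,220)),("cap",(342,267),(317.5,265.5)),("timer",(271,276.5),(288,257))):
    print(n,tri([ray(T,a),ray(S,b)]))
c,d=ray(camera_model("wrist"),(320,240)); print("wrist",c,d,camera_model("wrist")["vfov"])
im=cv2.imread("pics/side.png");cv2.imwrite("pics/crop.png",cv2.resize(im[180:340,220:380],(600,600),interpolation=cv2.INTER_CUBIC))
```

```text
block [0.4583 0.3062 0.0224]
cap [ 0.4945 -0.1219  0.1063]
timer [0.4802 0.0895 0.0133]
wrist [ 0.3004 -0.4364  0.3733] [-0.2595 -0.1224 -0.9581] 71.64832800194867
```

View pics/crop.png

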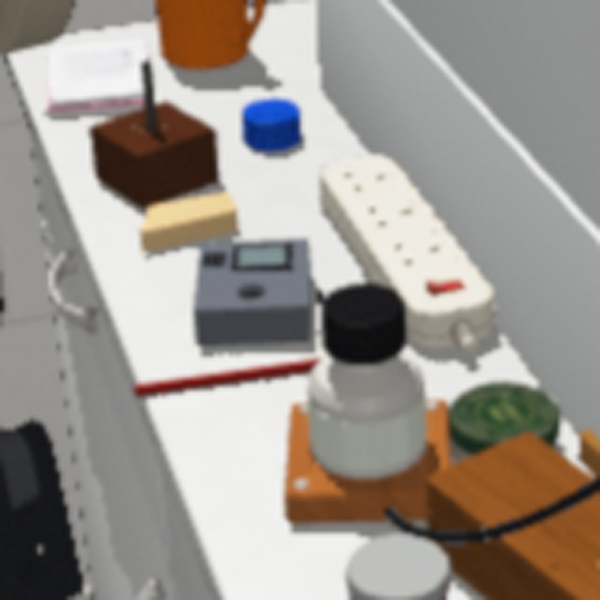

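The crop confirms it: black cap on the bottle at crop (364,322), punch in the dark block at (150,100), and the timer's round hole at (250,291). A dark square at (213,258) is not the button. I'm moving to above the block.

```bash
python3 -m inch '{"delta_pos":[[0.026,0.091,0],[0.026,0.091,0],[0.026,0.091,0],[0.026,0.091,0],[0.026,0.091,0],[0.026,0.091,0],[0.026,0.091,0],[0.026,0.091,0],[0.026,0.091,0]],"roll":[0,0,0,0,0,0,0,0,0],"jaw":[1,1,1,1,1,1,1,1,1]}' 40
python3 -m inch '{"delta_pos":[[0.026,0.091,0],[0.026,0.091,0],[0.026,0.091,0],[0.026,0.091,0],[0.026,0.091,0],[0.026,0.091,0],[0.026,0.091,0],[0,0,0],[0,0,0]],"roll":[0,0,0,0,0,0,0,0,0],"jaw":[1,1,1,1,1,1,1,1,1]}' 40
python3 - <<'E'
from h import *
np.set_printoptions(precision=4,suppress=True)
m,im=snap("wrist","w1");o=readout.get_obs();print(o["time"],o["eef_pos"],o["joints"])
for t in("pin_punch","punch_block","bench_timer"):
    for d in spotter.recognise("wrist",t)[:2]: print(t,d["conf"],np.round(d["rect"]))
m,im=snap("side","s2")
for d in spotter.silhouettes("side","pin_punch")[:1]: print(d["conf"],d["rect"])
E
```

```text
time: 1.6
eef_pos: [0.3548, -0.0568, 0.2316]
ee_rot: [[0.892, 0.452, 0.001], [0.452, -0.892, -0.001], [0.001, 0.001, -1.0]]
force: [1.7, -0.1, -0.6]
gripper_width: 0.0855
finger_force: 0.0
time: 2.5
eef_pos: [0.4454, 0.2603, 0.2308]
ee_rot: [[0.891, 0.454, -0.001], [0.454, -0.891, -0.0], [-0.001, 0.0, -1.0]]
force: [0.2, -0.4, -0.1]
gripper_width: 0.085
finger_force: 0.0
2.55 [0.4455 0.2595 0.2311] [ 0.3001  0.2925  1.5256 -0.0002  1.324   1.4009]
pin_punch 0.49 [637. 252.   6.  22.]
pin_punch 0.43 [287. 185.  12.  11.]
punch_block 0.74 [289. 182.  78.  78.]
punch_block 0.4 [523. 286.  78.  90.]
bench_timer 0.67 [472. 247. 113. 104.]
bench_timer 0.53 [289. 181.  80.  73.]
0.38 [262.1, 203.8, -0.5, 4.2]
```

View pics/w1.png

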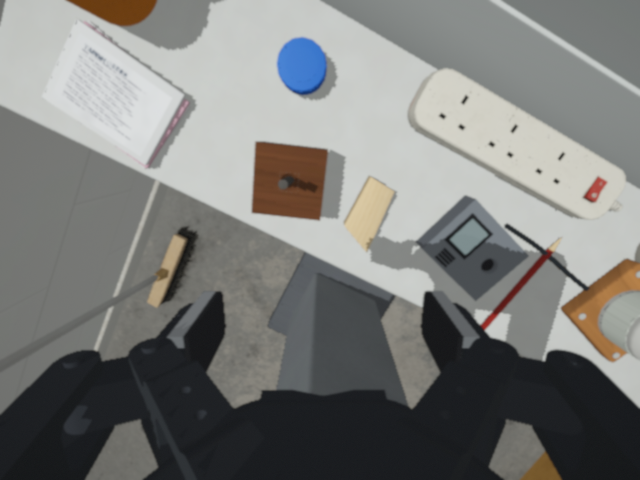

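The wrist picture shows the block's top centred at (290,181) with the punch near (285,182), its shadow going right to (315,187), and the timer's round button at (488,265).

Run:
```python
from h import *
np.set_printoptions(precision=4,suppress=True)
m=camera_model("wrist");S=camera_model("side");T=camera_model("top")
for uv in((257,142),(328,151),(322,219),(253,212),(290,181)): print(atz(m,uv,.045))
print("punch",atz(m,(285,182),.095)); print("button",atz(m,(488,265),.022))
im=cv2.imread("pics/w1.png");a=cv2.resize(im[130:230,240:340],(400,400),interpolation=cv2.INTER_CUBIC)
im=cv2.imread("pics/side.png");b=cv2.resize(im[190:240,240:290],(400,400),interpolation=cv2.INTER_CUBIC)
cv2.imwrite("pics/c2.png",np.hstack([a,b]))
# predicted projections of candidate hole centre/punch top
for P in([.458,.306,.045],[.458,.306,.099]): print(proj(m,P),proj(S,P),proj(T,P))
```

```text
[0.4794 0.346  0.045 ]
[0.5025 0.282  0.045 ]
[0.4403 0.257  0.045 ]
[0.4154 0.3223 0.045 ]
[0.4602 0.3023 0.045 ]
punch [0.4649 0.3039 0.095 ]
button [0.4726 0.0634 0.022 ]
[[285.608  181.3104]] [[260.4095 212.9967]] [[197.894  284.8908]]
[[278.5861 188.9409]] [[258.6981 195.6082]] [[193.626  283.7723]]
```

View pics/c2.png

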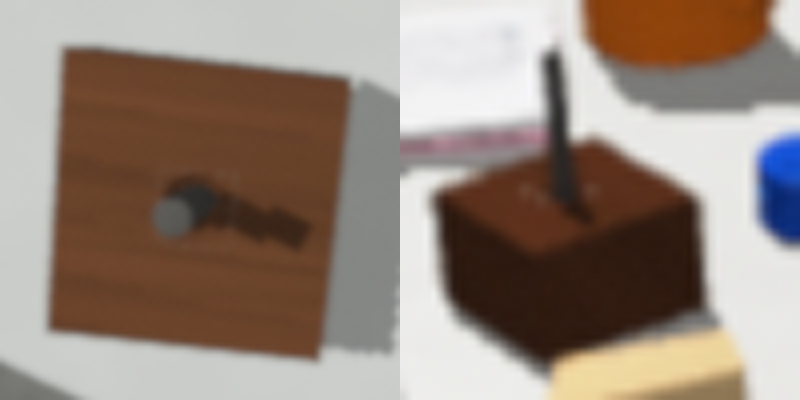

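The punch top is at wrist (283.3,184.3) / side (258.8,196.8), and its emergence from the block at wrist (290,180) / side (261,214).

Run:
```python
from h import *
np.set_printoptions(precision=4,suppress=True)
m=camera_model("wrist");S=camera_model("side")
print(atz(m,(283.3,184.3),.099),tri([ray(m,(283.3,184.3)),ray(S,(258.8,196.8))]))
print(atz(m,(290,179.8),.045),tri([ray(m,(290,179.8)),ray(S,(261.,214))]))
```

```text
[0.4632 0.3041 0.099 ] [0.4602 0.3049 0.0952]
[0.4613 0.3028 0.045 ] [0.4599 0.3031 0.0427]
```

```bash
python3 -m inch '{"delta_pos":[[0.033,0.088,0],[0,0,-0.08],[0,0,-0.09],[0,0,-0.09],[0,0,-0.06],[0,0,-0.028],[0,0,0]],"roll":[0,0,0,0,0,0,0],"jaw":[1,1,1,1,1,1,1]}' 60
python3 -m inch '{"delta_pos":[[0,0,0],[0,0,0],[0,0,0],[0,0,0],[0,0,0],[0,0,0],[0,0,0],[0,0,0]],"roll":[0,0,0,0,0,0,0,0],"jaw":[0,0,0,0,0,0,0,0]}' 60
```

```text
time: 3.5
eef_pos: [0.4618, 0.3033, 0.0564]
ee_rot: [[0.892, 0.452, -0.002], [0.452, -0.892, -0.001], [-0.002, -0.0, -1.0]]
force: [0.3, -0.4, 0.2]
gripper_width: 0.0853
finger_force: 0.0
time: 4.3
eef_pos: [0.4618, 0.3045, 0.0576]
ee_rot: [[0.892, 0.453, -0.0], [0.453, -0.892, 0.001], [0.0, -0.001, -1.0]]
force: [-3.6, 3.2, 3.6]
gripper_width: 0.0061
finger_force: 58.4
```

```bash
python3 -m inch '{"delta_pos":[[0,0,0.06],[0,0,0.06],[0,0,0.06],[0,0,0],[0,0,0]],"roll":[0,0,0,0,0],"jaw":[0,0,0,0,0]}' 60
python3 - <<'E'
from h import *
np.set_printoptions(precision=4,suppress=True)
m,a=snap("wrist","w2");o=readout.get_obs();S,b=snap("side","s3")
p=o["eef_pos"]
P=proj(m,[p+[0,0,-.047],p+[0,0,.019]]);Q=proj(S,[p+[0,0,-.047],p+[0,0,.019]])
print(o["eef_pos"],o["gripper_width"],P,Q)
u,v=P[0].astype(int);s,t=Q[0].astype(int)
print("orig",u-50,v-60,s-25,t-35)
A=cv2.resize(a[v-60:v+40,u-50:u+50],(400,400),interpolation=cv2.INTER_CUBIC)
B=cv2.resize(b[t-35:t+15,s-25:s+25],(400,400),interpolation=cv2.INTER_CUBIC)
cv2.imwrite("pics/c3.png",np.hstack([A,B])[:,:,::-1])
E
```

```text
time: 4.8
eef_pos: [0.4622, 0.3037, 0.1473]
ee_rot: [[0.892, 0.453, 0.001], [0.453, -0.892, -0.0], [0.0, 0.0, -1.0]]
force: [0.7, -0.7, -1.5]
gripper_width: 0.0063
finger_force: 58.8
[0.4618 0.3036 0.1464] 0.0065332712982536165 [[322.4868 261.8846]
 [322.4054 317.2271]] [[260.1975 195.5856]
 [258.0408 173.36  ]]
orig 272 201 235 160
```

View pics/c3.png

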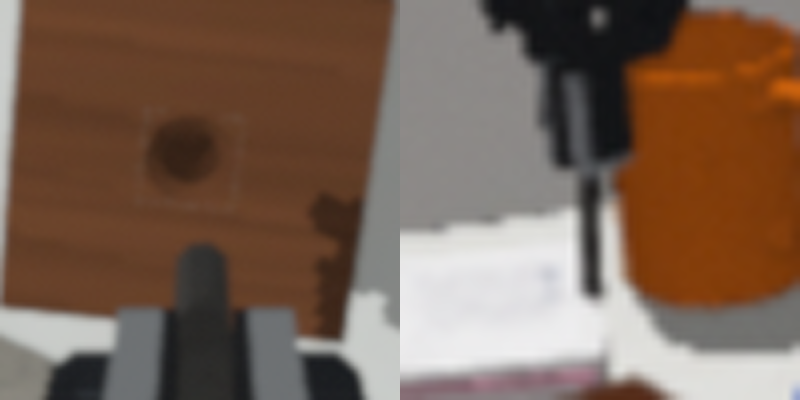

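The left crop shows the punch between the pads with its lower end at wrist (322.5,262), and the hole at (318,238). The right crop shows the lower end at side (259,197), so the punch is held nearly upright.

Run:
```python
from h import *
np.set_printoptions(precision=4,suppress=True)
from scipy.optimize import least_squares
m=camera_model("wrist");S=camera_model("side");o=readout.get_obs();p=o["eef_pos"]
tx=np.array([.892,.453,0]);sd=np.array([-.3,-.95,0])
def f(x,z):
    t=np.array([x[0],x[1],z]);return np.r_[(proj(m,t+.004*tx)[0]-[322.5,262]),(proj(S,t+.004*sd)[0]-[259,197])*1.]
for dz in(-.044,-.046,-.048,-.050):
    r=least_squares(f,p[:2],args=(p[2]+dz,),x_scale=.01);print(dz,r.x-p[:2],r.cost,r.fun)
# hole in wrist, button from w1 was (.4726,.0634)
print("hole",atz(m,(272+183/4,201+150/4),.043))
```

```text
-0.044 [-0.0029 -0.0015] 0.94126007724385 [ 0.0746  0.0967  0.0205 -1.3665]
-0.046 [-0.0035 -0.0018] 0.20804478965645312 [ 0.0519  0.0229 -0.1151 -0.6322]
-0.048 [-0.0042 -0.0021] 0.0382141206621449 [ 0.0284 -0.0525 -0.2503  0.1012]
-0.05 [-0.0048 -0.0024] 0.429950553742884 [ 0.0041 -0.1295 -0.3849  0.8337]
hole [0.4581 0.3059 0.043 ]
```

```bash
python3 -m inch '{"delta_pos":[[0.005,-0.08,0],[0.005,-0.095,0],[0.005,-0.095,0],[0.005,-0.095,0],[0.005,-0.095,0],[0.005,-0.016,-0.06],[0,0,-0.02],[0,0,0],[0,0,0]],"roll":[0,0,0,0,0,0,0,0,0],"jaw":[0,0,0,0,0,0,0,0,0]}' 60
python3 - <<'E'
from h import *
np.set_printoptions(precision=4,suppress=True)
m,a=snap("wrist","w3");o=readout.get_obs();S,b=snap("side","s4")
p=o["eef_pos"];t=p+[-.004,-.002,-.0475]
P=proj(m,t);Q=proj(S,t)
print(o["time"],p,P,Q)
u,v=P[0].astype(int);s,w=Q[0].astype(int)
print("orig",u-50,v-60,s-25,w-25)
A=cv2.resize(a[v-60:v+40,u-50:u+50],(400,400),interpolation=cv2.INTER_CUBIC)
B=cv2.resize(b[w-25:w+25,s-25:s+25],(400,400),interpolation=cv2.INTER_CUBIC)
cv2.imwrite("pics/c4.png",np.hstack([A,B])[:,:,::-1])
E
```

```text
time: 5.8
eef_pos: [0.4771, 0.0668, 0.1075]
ee_rot: [[0.891, 0.454, -0.0], [0.454, -0.891, 0.0], [-0.0, -0.0, -1.0]]
force: [0.3, 1.0, 0.2]
gripper_width: 0.0065
finger_force: 58.8
5.85 [0.4774 0.0668 0.1079] [[322.7826 268.1663]] [[286.6148 245.796 ]]
orig 272 208 261 220
```

View pics/c4.png

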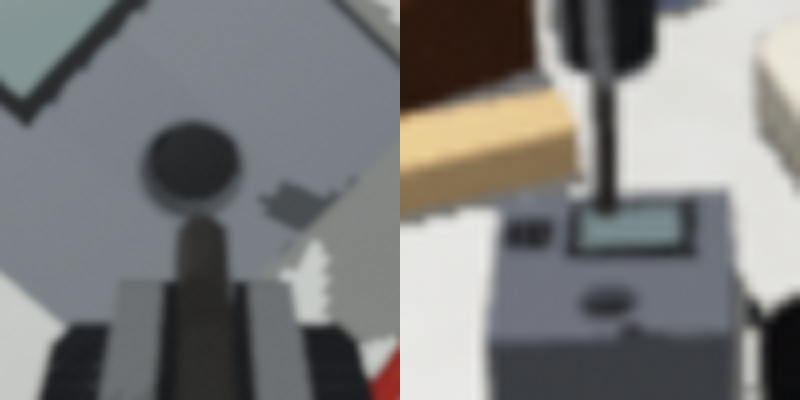

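The hole's rim is centred at wrist (320,250) / side (287,257.6), and the punch tip is at wrist (322.5,262) / side (286.5,246).

Run:
```python
from h import *
np.set_printoptions(precision=4,suppress=True)
m=camera_model("wrist");S=camera_model("side");p=readout.get_obs()["eef_pos"]
print(atz(m,(320,250.2),.028),atz(S,(287.1,257.6),.028))
tx=np.array([.892,.453,0]);
print("tip",atz(m,(272+202/4,208+215/4),p[2]-.0475)-.004*tx, p)
```

```text
[0.4734 0.0667 0.028 ] [0.472  0.0629 0.028 ]
tip [0.4737 0.0649 0.0605] [0.4775 0.0668 0.108 ]
```

```bash
python3 -m inch '{"delta_pos":[[-0.001,0.001,-0.04],[0,0,-0.025],[0,0,-0.004],[0,0,-0.004],[0,0,-0.002],[0,0,0]],"roll":[0,0,0,0,0,0],"jaw":[0,0,0,0,0,0]}' 60
python3 -m inch '{"delta_pos":[[0,0,-0.003],[0,0,-0.003],[0,0,0]],"roll":[0,0,0],"jaw":[0,0,0]}' 60
```

```text
time: 6.5
eef_pos: [0.4771, 0.0665, 0.0705]
ee_rot: [[0.892, 0.453, 0.001], [0.453, -0.892, 0.0], [0.001, 0.001, -1.0]]
force: [0.8, 0.7, 2.0]
gripper_width: 0.0064
finger_force: 59.0
time: 6.8
eef_pos: [0.477, 0.0664, 0.067]
ee_rot: [[0.892, 0.453, 0.001], [0.453, -0.892, 0.0], [0.001, 0.0, -1.0]]
force: [0.8, 2.0, 3.7]
gripper_width: 0.0066
finger_force: 59.3
```

```bash
python3 -m inch '{"delta_pos":[[0,0,-0.003],[0,0,0],[0,0,0]],"roll":[0,0,0],"jaw":[0,0,0]}' 60
python3 -m inch '{"delta_pos":[[0,0,-0.003],[0,0,0],[0,0,0]],"roll":[0,0,0],"jaw":[0,0,0]}' 60
python3 -m inch '{"delta_pos":[[0,0,-0.002],[0,0,0],[0,0,0]],"roll":[0,0,0],"jaw":[0,0,0]}' 60
```

```text
time: 7.1
eef_pos: [0.4772, 0.0664, 0.0659]
ee_rot: [[0.892, 0.453, 0.001], [0.453, -0.892, 0.0], [0.001, 0.001, -1.0]]
force: [-0.3, 1.7, 8.8]
gripper_width: 0.0065
finger_force: 60.0
time: 7.4
eef_pos: [0.4776, 0.0664, 0.0654]
ee_rot: [[0.892, 0.453, 0.003], [0.453, -0.892, -0.0], [0.002, 0.001, -1.0]]
force: [-3.5, 2.4, 19.8]
gripper_width: 0.006
finger_force: 61.4
time: 7.7
eef_pos: [0.4779, 0.0665, 0.0651]
ee_rot: [[0.892, 0.453, 0.004], [0.453, -0.892, -0.0], [0.003, 0.002, -1.0]]
force: [-4.1, 2.7, 27.9]
gripper_width: 0.0063
finger_force: 62.4
```

The button is bottomed: the force rose steeply at TCP z 0.0655. I'm retracting and going back above the block.

```bash
python3 -m inch '{"delta_pos":[[0,0,0.08],[0,0,0.088],[-0.005,0.08,0],[-0.005,0.095,0],[-0.005,0.095,0],[-0.005,0.095,0],[-0.005,0.095,0],[-0.005,0.014,0],[0,0,0],[0,0,0]],"roll":[0,0,0,0,0,0,0,0,0,0],"jaw":[0,0,0,0,0,0,0,0,0,0]}' 60
python3 - <<'E'
from h import *
np.set_printoptions(precision=4,suppress=True)
m,a=snap("wrist","w4");o=readout.get_obs();S,b=snap("side","s5")
p=o["eef_pos"];t=p+[-.004,-.002,-.0475]
P=proj(m,t);Q=proj(S,t)
print(o["time"],p,P,Q)
u,v=P[0].astype(int);s,w=Q[0].astype(int)
print("orig",u-50,v-60,s-25,w-25)
A=cv2.resize(a[v-60:v+40,u-50:u+50],(400,400),interpolation=cv2.INTER_CUBIC)
B=cv2.resize(b[w-25:w+25,s-25:s+25],(400,400),interpolation=cv2.INTER_CUBIC)
cv2.imwrite("pics/c5.png",np.hstack([A,B])[:,:,::-1])
E
```

```text
time: 8.7
eef_pos: [0.4617, 0.3023, 0.1464]
ee_rot: [[0.892, 0.452, -0.001], [0.452, -0.892, -0.001], [-0.001, 0.0, -1.0]]
force: [-0.3, -0.7, 1.1]
gripper_width: 0.0063
finger_force: 59.0
8.75 [0.4619 0.302  0.1466] [[323.0395 268.2434]] [[259.1027 196.3722]]
orig 273 208 234 171
```

View pics/c5.png

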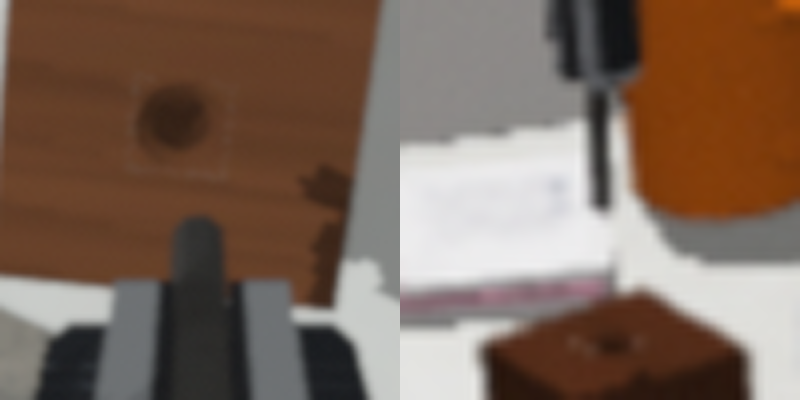

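The punch is unchanged in the grip (tip at wrist (322.5,262)). The hole mouth is at wrist (318,239) / side (260.4,213.8).

Run:
```python
from h import *
np.set_printoptions(precision=4,suppress=True)
m=camera_model("wrist");S=camera_model("side");p=readout.get_obs()["eef_pos"]
print(atz(m,(318,239),.045),atz(S,(260.4,213.8),.045),tri([ray(m,(318,239)),ray(S,(260.4,213.8))]),p)
```

```text
[0.4587 0.3042 0.045 ] [0.4568 0.3007 0.045 ] [0.4578 0.3041 0.0432] [0.462  0.302  0.1467]
```

```bash
python3 -m inch '{"delta_pos":[[0,0.004,-0.05],[0,0,-0.05],[0,0,-0.03],[0,0,0]],"roll":[0,0,0,0],"jaw":[0,0,0,0]}' 60
python3 -m inch '{"delta_pos":[[0,0,-0.025],[0,0,-0.015],[0,0,-0.005],[0,0,0]],"roll":[0,0,0,0],"jaw":[0,0,0,0]}' 60
```

```text
time: 9.2
eef_pos: [0.4613, 0.3042, 0.0802]
ee_rot: [[0.892, 0.451, -0.003], [0.451, -0.892, -0.001], [-0.003, -0.001, -1.0]]
force: [0.1, 1.5, -1.2]
gripper_width: 0.0062
finger_force: 58.9
time: 9.6
eef_pos: [0.4617, 0.3052, 0.0591]
ee_rot: [[0.892, 0.453, -0.0], [0.453, -0.892, -0.0], [-0.0, 0.0, -1.0]]
force: [-0.4, -0.5, -1.2]
gripper_width: 0.0064
finger_force: 58.9
```

```bash
python3 -m inch '{"delta_pos":[[0,0,-0.003],[0,0,0],[0,0,0],[0,0,0],[0,0,0],[0,0,0]],"roll":[0,0,0,0,0,0],"jaw":[0,0.3,0.6,1,1,1]}' 60
python3 -m inch '{"delta_pos":[[0,0,0.04],[0,0,0.09],[0,0,0.09],[0,0,0.09],[0,0,0.03],[0,0,0]],"roll":[0,0,0,0,0,0],"jaw":[1,1,1,1,1,1]}' 60
python3 - <<'E'
from h import *
np.set_printoptions(precision=4,suppress=True)
S,b=snap("side","s6");m,a=snap("wrist","w5");o=readout.get_obs();print(o["time"],o["eef_pos"],o["joints"])
B=cv2.resize(b[180:230,235:285],(400,400),interpolation=cv2.INTER_CUBIC)
u,v=proj(m,[.46,.3035,.07])[0].astype(int)
A=cv2.resize(a[v-50:v+50,u-50:u+50],(400,400),interpolation=cv2.INTER_CUBIC)
cv2.imwrite("pics/c6.png",np.hstack([A,B])[:,:,::-1])
E
```

```text
time: 10.2
eef_pos: [0.4617, 0.3054, 0.0579]
ee_rot: [[0.892, 0.453, 0.0], [0.453, -0.892, 0.0], [0.0, 0.0, -1.0]]
force: [0.8, -1.3, 0.0]
gripper_width: 0.078
finger_force: 0.0
time: 10.8
eef_pos: [0.4624, 0.3057, 0.2302]
ee_rot: [[0.892, 0.453, 0.005], [0.453, -0.892, 0.002], [0.005, 0.001, -1.0]]
force: [-0.1, -0.2, -0.6]
gripper_width: 0.0853
finger_force: 0.0
10.9 [0.4613 0.3052 0.2267] [ 0.3727  0.3792  1.4175 -0.      1.3464  1.4737]
```

View pics/c6.png

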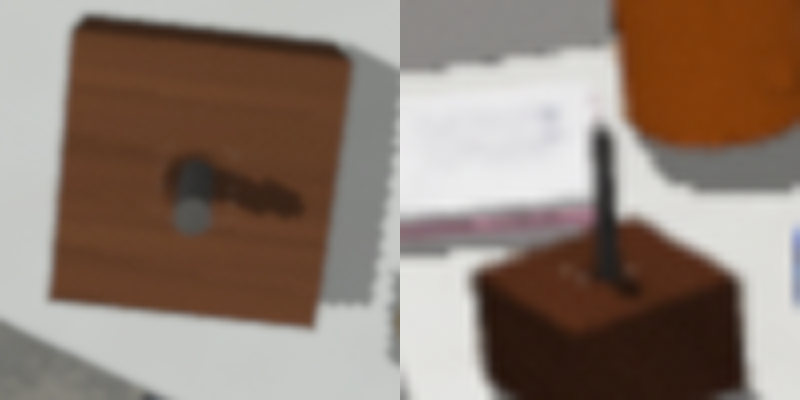

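The punch stands in its hole (wrist crop (190,200), side crop (605,200)). Next I check where the black cable near the bottle runs and measure the cap by detector.

Run:
```python
from h import *
np.set_printoptions(precision=3,suppress=True)
T=camera_model("top");S=camera_model("side")
for uv in((365,269),(400,264),(430,255),(500,236),(560,220)):
    print(uv,[(z,np.round(atz(T,uv,z)[:2],2).tolist(),proj(S,atz(T,uv,z))[0].round().astype(int).tolist()) for z in(.0,.05,.1,.2,.3,.5)])
```

```text
(365, 269) [(0.0, [0.5, -0.2], [331, 326]), (0.05, [0.49, -0.19], [327, 306]), (0.1, [0.49, -0.19], [324, 285]), (0.2, [0.48, -0.18], [317, 240]), (0.3, [0.47, -0.17], [310, 190]), (0.5, [0.45, -0.15], [292, 74])]
(400, 264) [(0.0, [0.51, -0.3], [355, 358]), (0.05, [0.5, -0.3], [351, 336]), (0.1, [0.5, -0.29], [348, 313]), (0.2, [0.49, -0.27], [340, 263]), (0.3, [0.48, -0.26], [331, 209]), (0.5, [0.46, -0.23], [310, 82])]
(430, 255) [(0.0, [0.53, -0.4], [388, 389]), (0.05, [0.53, -0.39], [384, 365]), (0.1, [0.52, -0.38], [379, 339]), (0.2, [0.51, -0.36], [370, 285]), (0.3, [0.5, -0.34], [359, 226]), (0.5, [0.48, -0.29], [335, 89])]
(500, 236) [(0.0, [0.59, -0.62], [491, 493]), (0.05, [0.58, -0.61], [484, 461]), (0.1, [0.57, -0.59], [477, 427]), (0.2, [0.56, -0.55], [462, 357]), (0.3, [0.54, -0.52], [446, 282]), (0.5, [0.52, -0.45], [410, 112])]
(560, 220) [(0.0, [0.63, -0.83], [645, 650]), (0.05, [0.62, -0.8], [632, 604]), (0.1, [0.62, -0.78], [619, 557]), (0.2, [0.6, -0.73], [593, 461]), (0.3, [0.58, -0.69], [566, 361]), (0.5, [0.55, -0.59], [510, 143])]
```

```bash
python3 -m inch '{"delta_pos":[[0,-0.08,0],[0,-0.09,0],[0,-0.09,0],[0,-0.09,0],[0,-0.09,0],[0,-0.09,0],[0,-0.08,0],[0,-0.06,0],[0,0,0],[0,0,0]],"roll":[0,0,0,0,0,0,0,0,0,0],"jaw":[1,1,1,1,1,1,1,1,1,1]}' 60
python3 - <<'E'
from h import *
np.set_printoptions(precision=4,suppress=True)
m,a=snap("wrist","w6");o=readout.get_obs();print(o["time"],o["eef_pos"],o["joints"])
for d in spotter.silhouettes("wrist","safety_cap")[:3]:
    M=d["region"].astype(np.uint8);c=cv2.findContours(M,0,1)[0]
    (x,y),r=cv2.minEnclosingCircle(max(c,key=cv2.contourArea));print(d["conf"],np.round(d["rect"],1),x,y,r,atz(m,(x,y),.112))
S,b=snap("side","s7")
for d in spotter.silhouettes("side","safety_cap")[:2]: print(d["conf"],np.round(d["rect"],1))
for z in(.118,.092):
    P=[[.4945+.0235*np.cos(t),-.1219+.0235*np.sin(t),z] for t in np.linspace(0,6.28,40)]
    for q in(m,S): k=proj(q,P);print(k.min(0),k.max(0))
E
```

```text
time: 11.9
eef_pos: [0.4611, -0.0297, 0.2264]
ee_rot: [[0.892, 0.451, -0.003], [0.451, -0.892, 0.001], [-0.002, -0.002, -1.0]]
force: [-0.7, 0.1, 0.2]
gripper_width: 0.0852
finger_force: 0.0
11.95 [ 0.4613 -0.0291  0.2267] [-0.3174  0.179   1.6821  0.0003  1.2827  0.7835]
0.96 [438.9 244.1  66.8  61.9] 437.7843933105469 242.07798767089844 33.34398651123047 [ 0.4954 -0.1161  0.112 ]
0.97 [315.  266.5  26.7  21.2]
0.58 [450.3 401.9  31.   32.1]
[416.15   219.6025] [475.8154 275.979 ]
[306.0748 255.092 ] [328.4853 266.6382]
[408.1393 212.5557] [462.593  264.4717]
[306.5953 265.4639] [328.7295 277.2787]
```

```bash
python3 -m inch '{"delta_pos":[[0.032,-0.09,0],[0.032,-0.092,0],[0,0,-0.05],[0,0,0],[0,0,0]],"roll":[0,0,0,0,0],"jaw":[1,1,1,1,1]}' 60
python3 - <<'E'
from h import *
np.set_printoptions(precision=4,suppress=True)
from scipy.optimize import minimize
m,a=snap("wrist","w7");o=readout.get_obs();print(o["time"],o["eef_pos"],o["joints"])
th=np.linspace(0,6.28,60)
def mask(mm,x):
    P=[[x[0]+.0235*np.cos(t),x[1]+.0235*np.sin(t),z] for t in th for z in(.092,.118)]
    h=cv2.convexHull(proj(mm,P).astype(np.float32));M=np.zeros((480,640),np.uint8);cv2.fillConvexPoly(M,np.round(h*16).astype(int),1,shift=4);return M.astype(bool)
def fit(mm,R):
    f=lambda x:1-(mask(mm,x)&R).sum()/(mask(mm,x)|R).sum()
    r=minimize(f,[.4945,-.121],method="Nelder-Mead",options=dict(initial_simplex=[[.4945,-.121],[.502,-.121],[.4945,-.114]]));return r.x,r.fun
for d in spotter.silhouettes("wrist","safety_cap")[:1]: print(d["conf"],np.round(d["rect"]),fit(m,d["region"]))
S,b=snap("side","s8");T,c=snap("top","t8")
for d in spotter.silhouettes("top","safety_cap")[:3]: print("top",d["conf"],np.round(d["rect"]))
for d in spotter.silhouettes("side","safety_cap")[:1]: print(d["conf"],np.round(d["rect"]),fit(S,d["region"]))
cv2.imwrite("pics/cap.png",cv2.resize(a[120:440,120:520],(800,600))[:,:,::-1])
E
```

```text
time: 12.6
eef_pos: [0.4936, -0.1196, 0.203]
ee_rot: [[0.891, 0.454, -0.001], [0.454, -0.891, 0.001], [-0.0, -0.001, -1.0]]
force: [-0.1, 0.3, 0.7]
gripper_width: 0.0856
finger_force: 0.0
12.65 [ 0.4939 -0.1197  0.2036] [-0.4687  0.299   1.591   0.0001  1.2509  0.6307]
0.91 [322. 239.  61.  69.] (array([ 0.4944, -0.1189]), np.float64(0.026507979442791485))
top 0.49 [454. 229.  17.  20.]
top 0.47 [189. 253.  15.  16.]
0.6 [317. 266.  23.  20.] (array([ 0.4922, -0.1183]), np.float64(0.08955223880597019))
```

View pics/cap.png

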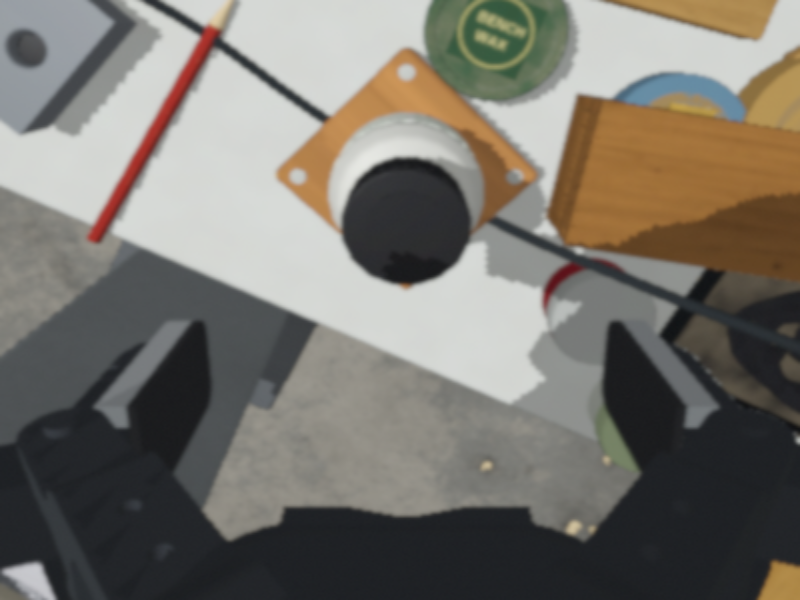

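The black cap is under the tool, centred between the fingers at crop (407,220), with nothing tall next to it. I'm descending and gripping.

```bash
python3 -m inch '{"delta_pos":[[0,0.001,-0.06],[0,0,-0.08],[0,0,-0.06],[0,0,-0.03],[0,0,0],[0,0,0]],"roll":[0,0,0,0,0,0],"jaw":[1,1,1,1,1,1]}' 90
python3 -m inch '{"delta_pos":[[0,0,0],[0,0,0],[0,0,0],[0,0,0],[0,0,0],[0,0,0]],"roll":[0,0,0,0,0,0],"jaw":[0,0,0,0,0,0]}' 90
```

```text
time: 13.5
eef_pos: [0.4941, -0.1202, 0.0886]
ee_rot: [[0.892, 0.453, 0.001], [0.453, -0.892, -0.0], [0.001, 0.001, -1.0]]
force: [0.3, 0.1, 0.2]
gripper_width: 0.0852
finger_force: 0.0
time: 14.1
eef_pos: [0.494, -0.1202, 0.0884]
ee_rot: [[0.892, 0.453, 0.001], [0.453, -0.892, -0.0], [0.001, 0.001, -1.0]]
force: [-0.3, 0.2, 5.2]
gripper_width: 0.0457
finger_force: 90.9
```

```bash
python3 -m inch '{"delta_pos":[[0,0,-0.004],[0,0,-0.004],[0,0,-0.004],[0,0,0]],"roll":[0,0,0,0],"jaw":[0,0,0,0]}' 100
python3 -m inch '{"delta_pos":[[0,0,-0.003],[0,0,0],[0,0,0]],"roll":[0,0,0],"jaw":[0,0,0]}' 100
```

```text
time: 14.5
eef_pos: [0.494, -0.1202, 0.0831]
ee_rot: [[0.892, 0.453, 0.001], [0.453, -0.892, -0.001], [0.001, 0.001, -1.0]]
force: [-3.5, 1.7, 13.3]
gripper_width: 0.0452
finger_force: 102.6
time: 14.8
eef_pos: [0.4941, -0.1203, 0.083]
ee_rot: [[0.891, 0.453, 0.002], [0.453, -0.891, -0.001], [0.001, 0.002, -1.0]]
force: [-11.2, 3.7, 28.6]
gripper_width: 0.0452
finger_force: 104.4
```

```bash
python3 -m inch '{"delta_pos":[[0,0,0.001],[0,0,0],[0,0,0],[0,0,0],[0,0,0]],"roll":[0.1,0.17,0.18,0.18,0],"jaw":[0,0,0,0,0]}' 110
```

```text
time: 15.3
eef_pos: [0.4949, -0.1201, 0.0831]
ee_rot: [[0.566, 0.824, 0.004], [0.824, -0.566, -0.001], [0.001, 0.004, -1.0]]
force: [-3.0, 5.1, 19.7]
gripper_width: 0.0451
finger_force: 109.7
```

```bash
python3 -m inch '{"delta_pos":[[0,0,0],[0,0,0],[0,0,0],[0,0,0],[0,0,0],[0,0,0],[0,0,0],[0,0,0],[0,0,0]],"roll":[0.18,0.18,0.18,0.18,0.18,0.18,0.18,0,0],"jaw":[0,0,0,0,0,0,0,0,0]}' 110
python3 -c "
from h import *
o=readout.get_obs();print(o['torque'],o['joints'])
m=camera_model('wrist')"
```

```text
time: 16.2
eef_pos: [0.4953, -0.1205, 0.0831]
ee_rot: [[-0.374, 0.927, 0.005], [0.927, 0.374, -0.002], [-0.003, 0.004, -1.0]]
force: [-0.1, 3.9, 18.8]
gripper_width: 0.0451
finger_force: 109.6
[0.59310724 0.13967282 0.06577569] [-4.69115569e-01  4.48681377e-01  1.72777773e+00  7.67424440e-04
  9.60035586e-01 -8.53356800e-01]
```

```bash
python3 -m inch '{"delta_pos":[[0,0,0.006],[0,0,0.006],[0,0,0.006],[0,0,0.006],[0,0,0]],"roll":[0,0,0,0,0],"jaw":[0,0,0,0,0]}' 110
```

```text
time: 16.7
eef_pos: [0.4935, -0.1201, 0.0928]
ee_rot: [[-0.374, 0.927, -0.0], [0.927, 0.374, 0.0], [0.0, -0.0, -1.0]]
force: [1.1, 0.3, 0.0]
gripper_width: 0.045
finger_force: 112.0
```

```bash
python3 -m inch '{"delta_pos":[[0,0,0.02],[0,0,0.02],[0,0,0.02],[0,0,0.02],[0,0,0.011],[0,0,0],[0,0,0],[0,0,0]],"roll":[0,0,0,0,0,0,0,0],"jaw":[0,0,0,0,0,0,0,0]}' 110
python3 - <<'E'
from h import *
S,b=snap("side","s9");o=readout.get_obs()
print(o["time"],o["eef_pos"],o["force"],o["joint_vel"])
for z in(.092,.142):
    P=[[.494+.0235*np.cos(t),-.12+.0235*np.sin(t),z+h] for t in np.linspace(0,6.28,40) for h in(0,.026)]
    k=proj(S,P);print(z,k.min(0),k.max(0))
for t in("safety_cap","pin_punch","hardener_bottle"):
    for d in spotter.silhouettes("side",t)[:4]: print(t,d["conf"],np.round(d["rect"],1))
for n in("side","s9"):
    im=cv2.imread(f"pics/{n}.png");print(n,im[246:286:4,317].tolist(),im[196:216:3,259].tolist())
E
```

```text
time: 17.5
eef_pos: [0.4934, -0.12, 0.1379]
ee_rot: [[-0.374, 0.927, -0.001], [0.927, 0.374, 0.0], [0.001, -0.001, -1.0]]
force: [0.0, 0.1, -0.2]
gripper_width: 0.0448
finger_force: 112.7
17.55 [ 0.49345652 -0.12002828  0.13788405] [-0.89097375  0.26226482 -0.16052641] [-0.00025867  0.0008301  -0.00130489  0.00079802  0.00041661  0.00032998]
0.092 [305.58664324 254.71456094] [328.21662396 276.85985613]
0.142 [304.536099   234.05469827] [327.72980475 256.17447557]
safety_cap 0.95 [451.8 402.2  30.5  28.6]
safety_cap 0.67 [317.2 244.9  19.1  19.9]
safety_cap 0.61 [290.2 209.1   9.5   6.1]
pin_punch 0.51 [261.9 206.1   2.1  17.5]
hardener_bottle 0.78 [316.2 285.4  47.9  66.2]
hardener_bottle 0.29 [315.8 245.9  17.8  22.5]
side [[140, 151, 156], [126, 136, 140], [157, 161, 162], [28, 25, 26], [30, 26, 28], [32, 30, 31], [16, 13, 15], [15, 13, 15], [134, 138, 140], [129, 133, 135]] [[136, 136, 139], [57, 59, 61], [57, 57, 58], [48, 49, 50], [43, 45, 53], [35, 41, 51], [31, 38, 53]]
s9 [[15, 14, 15], [14, 13, 13], [14, 13, 14], [169, 170, 169], [64, 59, 56], [73, 69, 67], [127, 132, 134], [128, 132, 134], [134, 138, 140], [126, 130, 132]] [[136, 137, 140], [104, 105, 106], [135, 135, 135], [98, 96, 104], [55, 55, 75], [31, 41, 64], [26, 36, 57]]
```

The cap is detected at side row 245, where the model puts it for a 50 mm lift. The bottle mouth shows below it and the punch is standing. I'm handing in.

```bash
python3 -c "
from bench import job;print(job.close_job())"
```

```text
the job is handed in; nothing more can be done
None
```

The job was handed in at about 17.6 s: the timer button was pushed to its stop with the punch, the punch stands back in its block, and the black cap is off, gripped level and still about 5 cm above where it sat; no verdict was returned.

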